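Load power modules terminal side up and index the turntable

ROBOT

A 6-joint arm with a two-finger parallel gripper is mounted at the origin on the work surface. World frame = base frame: x ahead of the robot, y to its left, z up, the work surface at z = 0. Lengths are in m, angles in rad, forces in N, time in s.
With the tool pointing down it reaches from about 0.375 to 0.825 m from the base axis. Payload 5.5 kg.
Tool frame: the origin (TCP) lies at the very end of the fingers, on their centre line; the grasp point (between the pads) lies grasp_offset behind it (grasp_offset is the distance from the TCP to the grasp point, in m); x points along the fingers, z is the direction in which the jaws open and shut, and the axes are right-handed (so a half turn about x gives the same grasp; the last joint's range is limited). The gripper opens to 85 mm and grips with 20 to 120 N. Pads are 22 mm wide; open, the fingers measure 114 mm over their backs; the gripper's body (76 mm by 85 mm) begins 54 mm behind the grasp point. The pads swing forward as they close: fully open they stand 13 mm farther back than shut.
Start: joints at [-1.139, 0.314, -0.047, 1.21, 0, 1.571], TCP at [0.251, -0.545, 0.231] pointing down, gripper open.
Joint ranges: [-2.67, 2.67], [-0.69, 1.73], [-1.03, 1.25], [-2.08, 2.16], [-1.42, 1.45], [-3.14, 3.14]. Speed limits (rad/s): [2.39, 2.39, 3.01, 3.14, 3.14, 3.14].

INTERFACE

Orientations are given as a rotation vector (axis times angle).
In Python, from plant import * gives the robot as it stands. Calls block until the motion is done:
- movep(position, orientation): joint-space move of the TCP to a pose.
- move_linear(position, rotation=None, rate=0.15, max_force=None): straight line of the TCP; rotation=None keeps the orientation; rate is the mean speed in m/s. With max_force (N) it stops when the force on the tool has changed by that much, and returns True; else False.
- goto_joints(angles): joint-space move.
- gripper_to(opening, effort=None): opening from 0.0 (shut) to 1.0 (fully open); effort is the grip in N (None keeps the last); returns when the fingers have stopped.
- pause(seconds).
- solve_ik(position, orientation): joint angles nearest the present ones, or None.
- read_camera(name): name is "side" or "top"; returns a dict with "pixels" (384x512x3 uint8, red, green, blue), "range_z" (384x512 float32, m along the optical axis (not along the pixel's ray), 0 where there is no reading), "camera_matrix" (3x3 intrinsics, pixels), "rvec" (rotation vector, rad) and "tvec" (3), from world to camera coordinates, as OpenCV has them. Camera axes: x right, y down, z forward; pixel columns grow to the right and rows downward; lengths in m; the calibration is good to about 2 mm. A picture is of the moment at which its call begins.
A pose or a line that the arm cannot do raises PlanningError and nothing moves.
- finish_job(): hands the job in, once; it reports no verdict.
Trained networks look in the newest picture that a camera, given by its name, has taken for a name from the list of things; names that differ only in an ending like _2 or _b are one class to them, and where a whole thing is asked for, a point or a joint stands for the part that bears it (a point fixed in the world has none). Each returns a list of dicts, best first, with "confidence" (0 to 1); they miss things now and then, are a little off and sometimes report something else, mostly with a low value. They report only what shows in the picture. A call takes as long as a camera call.
- outline_of(camera, target): "pixels" (384x512 bool, what is visible of it).
- landmark_of(camera, target): "xyz" ([x, y, z] in m, in the coordinates of the camera as it stood for that picture, good to about 4 mm: a listed point, or the origin of a listed thing).
Readings, each from a call of its own:
- get_clock(): time.
- get_qpos(): joint angles.
- get_joint_velocities(): joint speeds.
- get_effort(): joint torques, N m.
- get_position(): TCP position.
- get_tcp_rot(): TCP orientation.
- get_force(): force on the tool from outside, world axes, zero at the start.
- get_wrist_torque(): the same for the moment, N m.
- get_grip_width(): opening from 0.0 (shut) to 1.0 (fully open).
Only numpy, scipy, OpenCV 4.12 (cv2) and the standard library are available. Lean on these libraries where they do the work, as an engineer would, in place of code of your own. Each camera call takes 0.05 s, during which the arm holds its last target. There are 200 camera calls.

TASK

First turn the turntable to its loading click stop, with the blue post at the white dot. Then roll every power module on the bench over until its green terminal face is up, and seat each one flat in a nest of its own with the table at that stop; when all are in, turn the table a quarter turn clockwise to the click stop with the post at the yellow dot, and leave it there with the modules still seated green side up. Leave everything else on the bench where it lies.

Things in the scene. Friction and masses are not known exactly. Their poses are not given: they have to be found in the camera images.
- module1: Power module: dark grey square bar with blue end caps, 80 x 32 x 32 mm, 160 g, loose; it may be absent. Origin at its centre; x along its length; z points out through the face with the green terminal strip. The opposite face carries a white label, the other two aluminium stripes. It starts on the rubber mat on a wrong face, green face to one side. The mat grips well: pushed near the top of one long side, the module tips over its far lower edge instead of sliding.
- module2: Power module: dark grey square bar with blue end caps, 80 x 32 x 32 mm, 160 g, loose; it may be absent. Origin at its centre; x along its length; z points out through the face with the green terminal strip. The opposite face carries a white label, the other two aluminium stripes. It starts on the rubber mat on a wrong face, green face to one side. The mat grips well: pushed near the top of one long side, the module tips over its far lower edge instead of sliding.
- module3: Power module: dark grey square bar with blue end caps, 80 x 32 x 32 mm, 160 g, loose; it may be absent. Origin at its centre; x along its length; z points out through the face with the green terminal strip. The opposite face carries a white label, the other two aluminium stripes. It starts on the rubber mat on a wrong face, green face down. The mat grips well: pushed near the top of one long side, the module tips over its far lower edge instead of sliding.
- nest1 (a point): Centre of the first outer nest of the turntable: where a seated module's centre comes to lie (16 mm above the top of the disc). x is the direction of a seated module's length (either way round), z up. The nest is a shallow place 85 x 37 mm between black lugs 10 mm tall, near its four corners and across its two ends, the middle 50 mm of its long sides left open for the fingers. Nests stand side by side, 62 mm apart along y.
- nest2 (a point): Centre of the middle nest of the turntable: where a seated module's centre comes to lie (16 mm above the top of the disc). x is the direction of a seated module's length (either way round), z up. The nest is a shallow place 85 x 37 mm between black lugs 10 mm tall, near its four corners and across its two ends, the middle 50 mm of its long sides left open for the fingers. Nests stand side by side, 62 mm apart along y.
- nest3 (a point): Centre of the other outer nest of the turntable: where a seated module's centre comes to lie (16 mm above the top of the disc). x is the direction of a seated module's length (either way round), z up. The nest is a shallow place 85 x 37 mm between black lugs 10 mm tall, near its four corners and across its two ends, the middle 50 mm of its long sides left open for the fingers. Nests stand side by side, 62 mm apart along y.
- post (a point): Centre of the top of the upright round post on the turntable, by which it is turned: blue with a black top, 18 mm across, 50 mm tall above the disc, 98 mm from the turning axis.
- axis (a point): Turning axis of the turntable at the height of the top of its aluminium disc (36 mm above the bench, 244 mm across, 33 mm above the mat); fixed. The round grey base under it is 300 mm across and 20 mm tall. x points from the white dot on the base through the axis towards the red-knobbed index pin; y points to the yellow dot. z up.
- turntable (a joint): Angle of the turntable, rad; grows clockwise seen from above. 0: loading stop, post at the white dot; 1.571: test stop, post at the yellow dot. At both a sprung index pin clicks between two nubs on the rim and holds the table within 0.03 rad; riding over a nub takes about 5 N at the post. Elsewhere the table turns with about 1 N and stays where it is left; end stops 0.25 rad beyond the click stops. It starts between the two.
- bench_mat: Grey rubber bench mat with a tread pattern, 440 x 1000 x 3 mm, its top 3 mm above the bench: everything here stands on it. Origin under its centre; fixed.
- screwdriver: Red-handled screwdriver: to be left alone.
- flux_bottle: Small amber bottle: to be left alone.
- spare_board: Small green circuit board: to be left alone.
- brush: Small black-handled brush: to be left alone.
- heatsink: Small finned aluminium heat sink: to be left alone.

How it is judged:
By the outcome, as a careful person would: the job done as asked, in the order asked, and still so for the second after the job is handed in, with the robot touching nothing.
Of module1, module2, module3 only 2 to 3 are there at a start; the rules pass over those that are not, and their reading is None.
At some moment in a run one of module1, module2, module3 may be knocked a few centimetres aside while the robot is not near it.
Once in a run the grip may slacken for a moment while it holds something.
It also fails if it takes over 210 s, if anything falls off the work surface, if the arm or the gripper's body presses on something with over 40 N, if the wrist force passes 120 N, or if a joint passes its speed limit or range.

## Working session

There is one attempt and no reset: what is moved stays moved. The work goes in short steps, each a Python script; the robot and the scene stay as the last script left them, time stands still between calls to the robot, and variables do not carry over. Pictures are saved under pics/ and viewed, about 12 in all and at most 16, crops included, and the job is handed in when it is done.

```bash
ls; mkdir -p pics; cat > h.py <<'E'
from plant import *
import numpy as np, cv2
from scipy.spatial.transform import Rotation as R
def snap(cam, fn=None):
    d=read_camera(cam)
    if fn: cv2.imwrite('pics/'+fn, cv2.cvtColor(d['pixels'],cv2.COLOR_RGB2BGR))
    return d
def c2w(d,p):
    M=cv2.Rodrigues(np.array(d['rvec'],float))[0]
    return (np.asarray(p,float)-np.ravel(d['tvec']))@M
def pix2w(d,mask=None):
    "world xyz for all pixels (or masked)"
    z=d['range_z']; K=d['camera_matrix']
    v,u=np.nonzero((z>0)&(mask if mask is not None else True))
    zz=z[v,u]; P=np.c_[(u-K[0,2])/K[0,0]*zz,(v-K[1,2])/K[1,1]*zz,zz]
    return c2w(d,P),u,v
def w2pix(d,p):
    return cv2.projectPoints(np.array(p,float).reshape(-1,3),np.array(d['rvec'],float),np.array(d['tvec'],float),d['camera_matrix'],None)[0].reshape(-1,2)
def rot(yaw,tilt=0):
    "tool down, jaw (z) axis along yaw in plan"
    z=np.array([np.cos(yaw),np.sin(yaw),0]); x=np.array([0,0,-1.]); y=np.cross(z,x)
    return R.from_matrix(np.c_[x,y,z]).as_rotvec()
E
python3 - <<'E'
from h import *
for c in('top','side'):
    d=snap(c,c+'0.png')
    print(c,d['camera_matrix'][0,0],c2w(d,[0,0,0]))
    for t in('module1','module2','module3','nest1','nest2','nest3','post','axis','screwdriver','flux_bottle','spare_board','brush','heatsink'):
        print(t,[(np.round(c2w(d,r['xyz']),3),round(r['confidence'],2)) for r in landmark_of(c,t)][:4])
print(R.from_rotvec(get_tcp_rot()).as_matrix().round(2),get_clock(),grasp_offset)
E
```

```text
pics
top 453.66606296114446 [0.36709161 0.07067376 1.33580843]
module1 [(array([0.604, 0.186, 0.016]), 0.91), (array([0.589, 0.342, 0.018]), 0.72), (array([0.461, 0.313, 0.019]), 0.66)]
module2 [(array([0.604, 0.186, 0.016]), 0.91), (array([0.589, 0.342, 0.018]), 0.72), (array([0.461, 0.313, 0.019]), 0.66)]
module3 [(array([0.604, 0.186, 0.016]), 0.91), (array([0.589, 0.342, 0.018]), 0.72), (array([0.461, 0.313, 0.019]), 0.66)]
nest1 [(array([ 0.593, -0.142,  0.056]), 0.97), (array([ 0.568, -0.198,  0.05 ]), 0.75), (array([ 0.548, -0.254,  0.051]), 0.58)]
nest2 [(array([ 0.593, -0.142,  0.056]), 0.97), (array([ 0.568, -0.198,  0.05 ]), 0.75), (array([ 0.548, -0.254,  0.051]), 0.58)]
nest3 [(array([ 0.593, -0.142,  0.056]), 0.97), (array([ 0.568, -0.198,  0.05 ]), 0.75), (array([ 0.548, -0.254,  0.051]), 0.58)]
post [(array([ 0.477, -0.161,  0.083]), 0.74)]
axis [(array([ 0.568, -0.199,  0.034]), 0.79)]
screwdriver [(array([0.737, 0.059, 0.003]), 0.61)]
flux_bottle [(array([0.736, 0.228, 0.002]), 0.63)]
spare_board [(array([0.362, 0.16 , 0.004]), 0.62), (array([0.586, 0.343, 0.016]), 
[... 761 characters left out ...]
,  0.051]), 0.59)]
nest2 [(array([ 0.572, -0.198,  0.052]), 0.94), (array([ 0.588, -0.14 ,  0.051]), 0.67), (array([ 0.547, -0.258,  0.051]), 0.59)]
nest3 [(array([ 0.572, -0.198,  0.052]), 0.94), (array([ 0.588, -0.14 ,  0.051]), 0.67), (array([ 0.547, -0.258,  0.051]), 0.59)]
post [(array([ 0.478, -0.165,  0.083]), 0.9)]
axis [(array([ 0.566, -0.194,  0.04 ]), 0.73)]
screwdriver [(array([0.732, 0.063, 0.001]), 0.79)]
flux_bottle [(array([0.734, 0.228, 0.   ]), 0.61)]
spare_board [(array([0.367, 0.158, 0.   ]), 0.56), (array([ 0.55 ,  0.02 , -0.003]), 0.35)]
brush [(array([ 0.368, -0.009,  0.003]), 0.69)]
heatsink []
[[-0.    0.91  0.42]
 [ 0.    0.42 -0.91]
 [-1.   -0.   -0.  ]] 1.4 0.0187
```

View pics/top0.png

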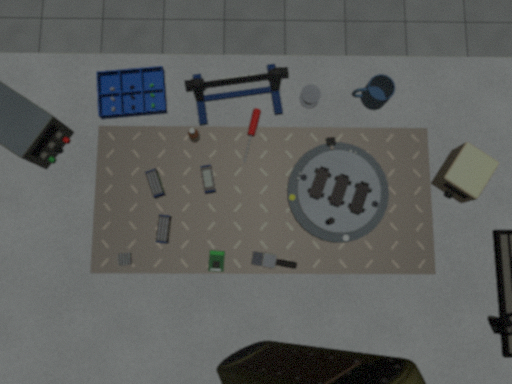

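View pics/side0.png

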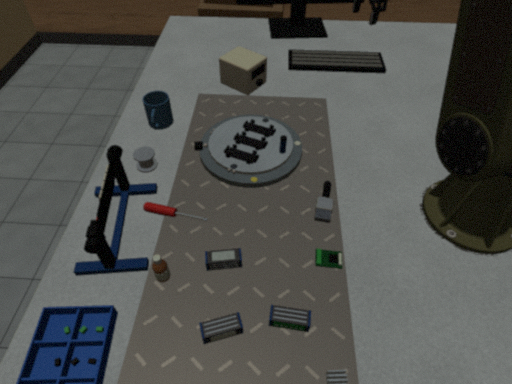

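Three modules are visible: one with its label up at px (208,179), and two with stripes up at (154,183) and (163,229). The post is at (330,221), between the white dot (346,238) and the yellow dot (291,197). Next I'll refine the geometry.

```bash
cat >> h.py <<'E'
def modules(cam,fn=None,conf=0.5):
    "outlines -> (centre of top face xyz, yaw of long axis, size)"
    d=snap(cam,fn); out=[]
    for o in outline_of(cam,'module1'):
        if o['confidence']<conf: continue
        P,u,v=pix2w(d,o['pixels'])
        if len(P)<30: continue
        zt=np.percentile(P[:,2],90); T=P[P[:,2]>zt-0.008]
        (c,s,a)=cv2.minAreaRect((T[:,:2]*1000).astype(np.float32))
        a=np.deg2rad(a)+(0 if s[0]>s[1] else np.pi/2)
        out.append((np.r_[np.array(c)/1000,zt],(a+np.pi/2)%np.pi-np.pi/2,np.round(sorted(s)),o['confidence'],np.median(d['pixels'][o['pixels']],0)))
    return d,out
E
python3 - <<'E'
from h import *
for c in('top','side'):
    d,m=modules(c)
    for x in m: print(c,np.round(x[0],4),round(x[1],3),x[2],round(x[3],2))
    P,u,v=pix2w(d); px=d['pixels'][v,u].astype(int)
    r=np.hypot(P[:,0]-.567,P[:,1]+.197)
    ring=(r>.124)&(r<.149)&(P[:,2]>.01)&(P[:,2]<.04)
    ye=ring&(px[:,0]-px[:,2]>60)&(px[:,1]-px[:,2]>50); wh=ring&(px.min(1)>np.percentile(px[ring].min(1),99))
    for n,mm in(('y',ye),('w',wh)): print(n,mm.sum(),P[mm].mean(0).round(4),P[mm].std(0).round(4))
    # disc: circle fit
    dm=(abs(P[:,2]-.037)<.005)&(r<.13); (cc,rr)=cv2.minEnclosingCircle((P[dm][:,:2]*1000).astype(np.float32)); print('disc',cc,rr)
    landmark=[np.round(c2w(d,q['xyz']),4) for q in landmark_of(c,'axis')]; print(landmark)
    big=cv2.cvtColor(d['pixels'],cv2.COLOR_RGB2BGR)
    if c=='side': a=cv2.resize(big[230:350,180:340],(800,600),interpolation=3)
    else: a=cv2.resize(big[150:250,140:220],(480,600),interpolation=3)
    cv2.imwrite(f'pics/{c}1.png',cv2.convertScaleAbs(a,alpha=1.6))
E
```

```text
top [0.455  0.3104 0.038 ] -0.073 [33. 80.] 0.78
top [0.6021 0.1853 0.038 ] 0.181 [32. 80.] 0.77
top [0.5884 0.3401 0.0381] 0.344 [33. 81.] 0.64
y 12 [ 0.5497 -0.0615  0.0231] [0.0028 0.0031 0.0018]
w 23 [ 0.4326 -0.2168  0.0228] [0.0038 0.0041 0.0035]
disc (570.8095092773438, -194.7755126953125) 125.31270599365234
[]
side [0.5894 0.3396 0.0359] 0.347 [34. 80.] 0.87
side [0.4561 0.3106 0.036 ] -0.09 [33. 80.] 0.73
side [0.6029 0.1853 0.0361] 0.175 [34. 80.] 0.59
y 14 [ 0.5505 -0.0619  0.0232] [0.0037 0.0029 0.0014]
w 17 [ 0.4485 -0.2143  0.0246] [0.0621 0.0104 0.0034]
disc (570.94775390625, -195.4041290283203) 125.8555679321289
[array([ 0.5671, -0.1967,  0.0407])]
```

View pics/side1.png

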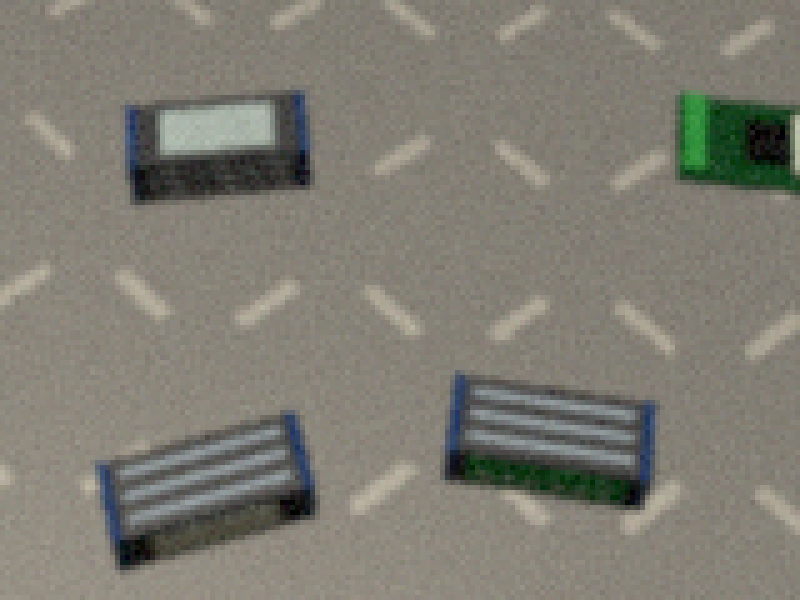

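```bash
cat >> h.py <<'E'
AX=np.array([0.5685,-0.198]); PHI=0.137
def postxy(th,r=0.098):
    a=np.pi+PHI-th; return AX+r*np.array([np.cos(a),np.sin(a)]), a-np.pi/2+np.pi*0
def wrapyaw(y): # nearest equivalent to [-pi, 0)
    return (y%np.pi)-np.pi
def P3(xy,z): return [float(xy[0]),float(xy[1]),z]
def jaw(yaw, at):
    "pick yaw or yaw+pi with smaller joint-6 / reachable"
    c=[]
    for k in(0,np.pi):
        q=solve_ik(at,rot(yaw+k))
        if q is not None: c.append((abs(q[5]),yaw+k))
    return min(c)[1]
def turn(t0,t1,z=0.061):
    xy,y=postxy(t0); xy1,y1=postxy(t1)
    ym=(y+y1)/2; ym=jaw(ym,P3(xy,0.13)); off=ym-(y+y1)/2
    gripper_to(0.5); movep(P3(xy,0.14),rot(y+off)); move_linear(P3(xy,z),rate=0.1,max_force=15)
    gripper_to(0.0,25); print('post width',get_grip_width())
    n=max(4,int(abs(t1-t0)/0.12))
    for t in np.linspace(t0,t1,n+1)[1:]:
        xy,y=postxy(t); move_linear(P3(xy,z),rot(y+off),rate=0.08)
        f=np.array(get_force()); print(round(t,2),f.round(1))
    gripper_to(0.5); move_linear(P3(xy,0.15),rate=0.15)
E
python3 - <<'E'
from h import *
turn(0.506,0.0)
movep([0.42,0.05,0.3],rot(-1.57))
d=snap('top','top2.png')
for t in('post','nest2'): print([(np.round(c2w(d,r['xyz']),4),round(r['confidence'],2)) for r in landmark_of('top',t)])
d=snap('side','side2.png')
for t in('post','nest2'): print([(np.round(c2w(d,r['xyz']),4),round(r['confidence'],2)) for r in landmark_of('side',t)])
print(get_clock(), postxy(0), get_qpos())
E
```

```text
post width 0.19851090498652207
0.38 [-1.2  0.   6.7]
0.25 [-1.5 -0.6  7.6]
0.13 [-1.2 -1.1  7.4]
0.0 [-0.7  0.1  6.9]
[(array([ 0.4727, -0.2115,  0.0853]), 0.83), (array([0.4629, 0.3122, 0.0181]), 0.61), (array([0.7332, 0.231 , 0.0034]), 0.28)]
[(array([ 0.575 , -0.2587,  0.0497]), 0.87), (array([ 0.5688, -0.2001,  0.0507]), 0.7), (array([ 0.5636, -0.1367,  0.0511]), 0.65)]
[(array([ 0.4723, -0.2112,  0.08  ]), 0.9)]
[(array([ 0.5579, -0.1353,  0.0523]), 0.94), (array([ 0.5678, -0.1993,  0.0514]), 0.72), (array([0.3672, 0.1576, 0.0004]), 0.6), (array([ 0.5792, -0.2613,  0.0526]), 0.55), (array([ 0.4699, -0.2118,  0.0819]), 0.44)]
9.8833 (array([ 0.47141824, -0.21138404]), 1.7077963267948966) [ 1.18177430e-01 -4.27641008e-02 -3.04711371e-01  1.30902847e+00
 -8.58252406e-06 -3.02379233e+00]
```

View pics/side2.png

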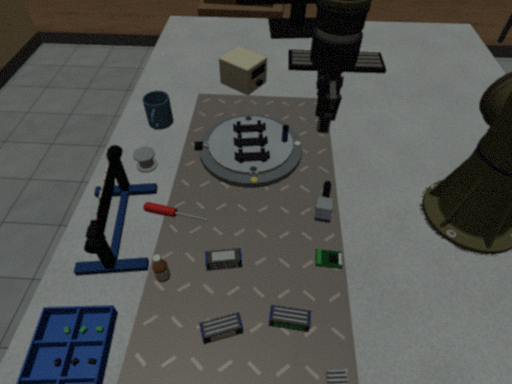

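The side view shows the post now at (285,133), beside the white dot (297,144), and the nests are aligned. The numbers put θ at about 0. Next is tipping the module with the visible green side, pushing on its green face.

```bash
cat >> h.py <<'E'
def tip(c,yaw,sgn,travel=0.024,zt=0.030):
    "sgn=+1: roll towards the left normal of long axis u; -1: other way"
    u=np.array([np.cos(yaw),np.sin(yaw)]); n=sgn*np.array([-u[1],u[0]])
    c=np.array(c[:2]); s=c-n*(0.016+0.011+0.012); e=s+n*(0.012+travel)
    gripper_to(0.0); y=jaw(yaw,P3(s,0.1))
    movep(P3(s,0.11),rot(y)); move_linear(P3(s,zt),rate=0.15,max_force=15)
    move_linear(P3(e,zt),rate=0.05); print('F',np.round(get_force(),1))
    pause(0.3); move_linear(P3(s,zt),rate=0.15); move_linear(P3(s,0.11),rate=0.2)
E
python3 - <<'E'
from h import *
tip([.4557,.3105],-0.081,-1)
movep([0.42,0.0,0.3],rot(jaw(0,[0.42,0,0.3])))
for c in('top','side'):
    d,m=modules(c,c+'3.png')
    for x in m: print(c,np.round(x[0],4),round(x[1],3),x[2],round(x[3],2),x[4])
print(get_clock())
cv2.imwrite('pics/side3.png',cv2.convertScaleAbs(cv2.resize(cv2.cvtColor(d['pixels'],cv2.COLOR_RGB2BGR)[230:350,180:340],(640,480)),alpha=1.5))
E
```

```text
F [-9.5 15.2 29.8]
top [0.602  0.1852 0.0381] 0.184 [32. 80.] 0.72 [90. 90. 84.]
top [0.5885 0.3396 0.0378] 0.348 [33. 81.] 0.67 [78. 78. 77.]
top [0.455  0.3101 0.0377] -0.081 [33. 79.] 0.64 [80. 80. 78.]
side [0.4562 0.3109 0.0362] -0.084 [33. 80.] 0.81 [52. 52. 54.]
side [0.5893 0.3397 0.0359] 0.344 [33. 80.] 0.7 [59. 58. 60.]
side [0.6026 0.1853 0.0361] 0.156 [34. 79.] 0.66 [45. 45. 48.]
17.3167
```

View pics/side3.png

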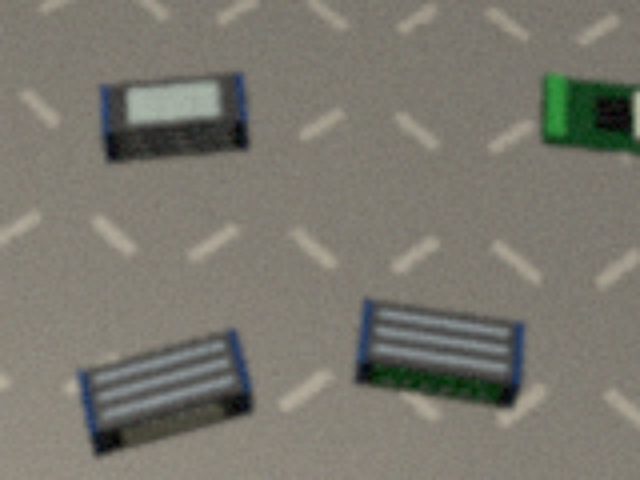

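The module didn't move: all readings match the earlier ones. I'll repeat the push with logging to see where the contact is.

```bash
python3 - <<'E'
from h import *
yaw=-.082; sgn=-1; c=np.array([.4557,.3105])
u=np.array([np.cos(yaw),np.sin(yaw)]); n=sgn*np.array([-u[1],u[0]])
s=c-n*.041
y=jaw(yaw,P3(s,0.1)); gripper_to(0.0)
movep(P3(s,0.11),rot(y)); print('w',get_grip_width(),'F0',np.round(get_force(),1))
for z in(.07,.05,.04,.03):
    print(move_linear(P3(s,z),rate=0.15,max_force=15),np.round(get_position(),4),np.round(get_force(),1))
for k in(.006,.010,.014,.018,.022):
    r=move_linear(P3(s+n*k,.03),rate=0.05,max_force=12); print(k,r,np.round(get_position()-np.r_[s,0.03],4),np.round(get_force(),1))
    if r: break
d=snap('side')
cv2.imwrite('pics/side4.png',cv2.convertScaleAbs(cv2.resize(cv2.cvtColor(d['pixels'],cv2.COLOR_RGB2BGR)[230:380,180:380],(800,600)),alpha=1.5))
E
```

```text
w -0.0014109645004451521 F0 [-0.   0.1 -0.1]
False [0.4589 0.3508 0.07  ] [0.4 0.3 0.5]
False [0.4589 0.3511 0.0503] [-0.1 -0.5  0. ]
False [0.459  0.3513 0.0403] [0.1 0.4 0.8]
False [0.4586 0.351  0.0298] [-0.7  0.4  0. ]
0.006 False [-0.0004 -0.0063  0.0003] [-0.   0.3  0.5]
0.01 False [-0.0008 -0.0102  0.0001] [-0.   0.7  0. ]
0.014 False [-0.0011 -0.0141  0.0001] [0.2 0.1 0.2]
0.018 False [-0.0011 -0.0174  0.0005] [0.9 1.9 2.1]
0.022 False [-0.0009 -0.0195  0.0014] [-1.2  7.2  6.1]
```

View pics/side4.png

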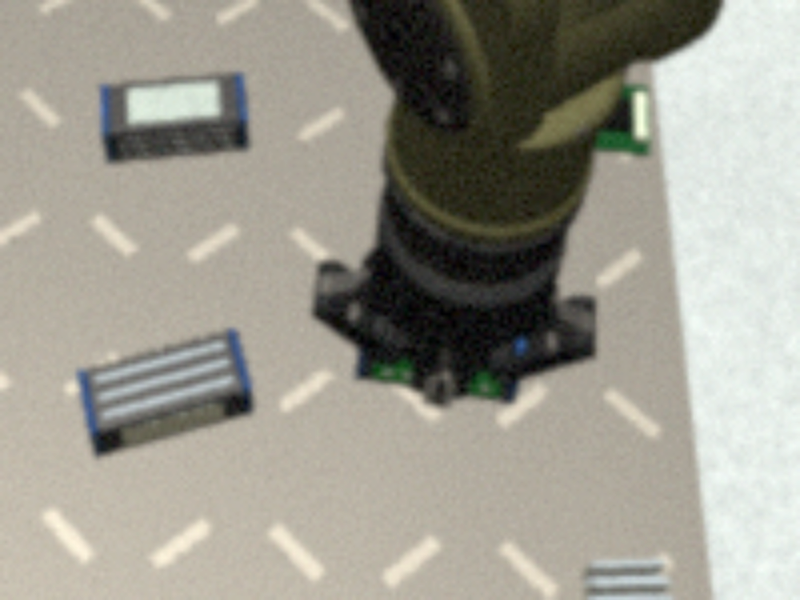

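Contact shows 7 N sideways and 6 N upward. The finger's friction on the rising face is jamming the tip, because I push straight instead of following the arc. I'll make the fingertip follow the arc about the far lower edge.

```bash
cat >> h.py <<'E'
def tip(c,yaw,sgn,press=0.003,h=0.026,amax=68,app=0.012):
    "roll over far lower edge; fingertip follows the arc. sgn=+1: towards the left normal of the long axis"
    u=np.array([np.cos(yaw),np.sin(yaw)]); n=sgn*np.array([-u[1],u[0]])
    c=np.array(c[:2]); piv=c+n*0.016; s=c-n*(0.016+0.011+app)
    gripper_to(0.0); y=jaw(yaw,P3(s,0.1)); zt=0.003+h
    movep(P3(s,0.11),rot(y)); print('down',move_linear(P3(s,zt),rate=0.15,max_force=15))
    move_linear(P3(piv-n*(.032+.011-press),zt),rate=0.05); print('F',np.round(get_force(),1))
    for a in np.deg2rad(np.arange(8,amax+1,10)):
        q=-.032*np.cos(a)+h*np.sin(a)+press-.011; z=.003+.032*np.sin(a)+h*np.cos(a)
        move_linear(P3(piv+n*q,z),rate=0.06); print(round(np.rad2deg(a)),np.round(get_force(),1))
    pause(0.3); move_linear(P3(s,z),rate=0.15); move_linear(P3(s,0.11),rate=0.2)
def look(fn=None):
    movep([0.42,0.0,0.3],rot(jaw(0,[0.42,0,0.3])))
    for c in('top','side'):
        d,m=modules(c)
        for x in m: print(c,np.round(x[0],4),round(x[1],3),x[2],round(x[3],2))
    print(get_clock())
    if fn: cv2.imwrite('pics/'+fn,cv2.convertScaleAbs(cv2.resize(cv2.cvtColor(d['pixels'],cv2.COLOR_RGB2BGR)[210:360,170:370],(800,600)),alpha=1.5))
E
python3 - <<'E'
from h import *
p=get_position(); move_linear([p[0],p[1]+.02,.03]); move_linear([p[0],p[1]+.02,.11])
tip([.4557,.3105],-0.082,-1)
look('side5.png')
E
```

```text
down False
F [1.1 1.8 1.4]
8 [0.3 1.8 1. ]
18 [-0.1  0.8  0.8]
28 [-0.2 -0.   0.4]
38 [-0.3  0.1  0.8]
48 [-0.1  0.6  0.3]
58 [0.6 0.9 0.2]
68 [0.5 0.9 0.5]
top [0.5885 0.3397 0.0383] 0.349 [33. 80.] 0.86
top [0.6011 0.185  0.0381] 0.177 [32. 79.] 0.74
top [0.4522 0.2789 0.038 ] -0.084 [33. 80.] 0.63
side [0.4533 0.2789 0.0362] -0.077 [34. 80.] 0.85
side [0.5893 0.3403 0.0359] 0.343 [33. 80.] 0.76
side [0.603 0.185 0.036] 0.181 [34. 80.] 0.62
30.1583
```

View pics/side5.png

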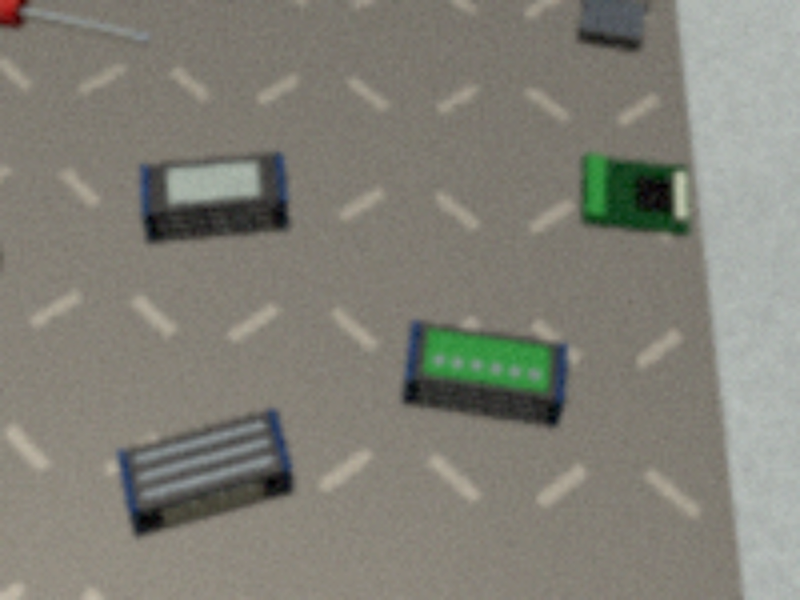

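Green is up on the first module, at (490,360) in the crop. Now the other two: the one with green at −y gets one roll, and the label-up one gets two.

```bash
python3 - <<'E' | grep -v '^[0-9]8 '
from h import *
tip([.589,.340],0.346,+1)
c=np.array([.6025,.185]); yaw=.178
tip(c,yaw,-1)
c=c+.032*np.array([np.sin(yaw),-np.cos(yaw)])
tip(c,yaw,-1)
look('side6.png')
E
```

```text
down False
F [ 1.4 -4.1  5.3]
8 [ 0.4 -3.2  3.1]
down False
F [0.3 3.9 2. ]
8 [0.1 1.9 2.1]
down False
F [0.2 3.3 2.5]
8 [0.4 2.6 1.3]
top [0.5734 0.3844 0.0381] 0.358 [32. 81.] 0.75
top [0.6136 0.1227 0.0375] 0.176 [32. 81.] 0.75
top [0.4533 0.2787 0.0383] -0.074 [32. 78.] 0.61
side [0.4527 0.2798 0.0362] -0.087 [33. 78.] 0.84
side [0.6145 0.1223 0.0358] 0.187 [34. 80.] 0.73
side [0.5741 0.3854 0.0362] 0.368 [32. 80.] 0.64
49.75
```

View pics/side6.png

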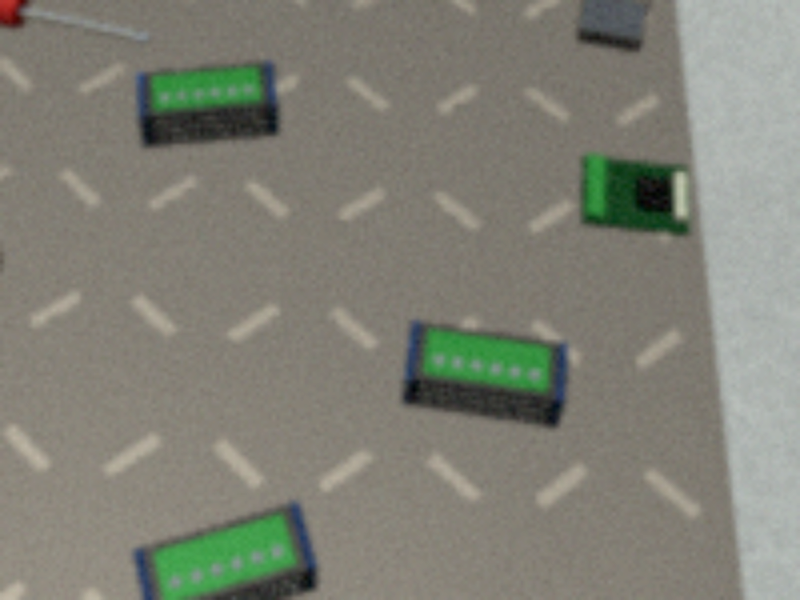

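All three now show green up. I'll place the first one, starting with the far nest.

```bash
cat >> h.py <<'E'
NC=np.array([.5686,-.1984]); NPHI=0.135; ZG=0.006
def nest(k): return NC+k*0.062*np.array([-np.sin(NPHI),np.cos(NPHI)])
def pickplace(c,yaw,k,off=0.0):
    N=nest(k)+off*np.array([np.cos(NPHI),np.sin(NPHI)]); yp=jaw(NPHI+np.pi/2,P3(N,.1))
    y=yaw+np.pi/2; y+=np.pi*np.round((yp-y)/np.pi)
    if solve_ik(P3(c,.05),rot(y)) is None: print('alt'); 
    gripper_to(0.8); movep(P3(c,.12),rot(y)); print('down',move_linear(P3(c,.003+ZG),rate=0.15,max_force=12))
    gripper_to(0.0,60); w=get_grip_width(); f0=np.array(get_force())
    move_linear(P3(c,.09),rate=0.12); print('w',round(w,3),round(get_grip_width(),3),'dF',np.round(get_force()-f0,1))
    move_linear(P3(N,.09),rot(yp),rate=0.2); print('w at nest',round(get_grip_width(),3),np.round(get_position(),4),get_clock())
    for cam in('side','top'):
        d,m=modules(cam)
        for x in m: print(cam,np.round(x[0],4),round(x[1],3),x[2],round(x[3],2))
def lower(k,off=0.0,lat=0.0):
    N=nest(k)+off*np.array([np.cos(NPHI),np.sin(NPHI)])+lat*np.array([-np.sin(NPHI),np.cos(NPHI)])
    r=move_linear(P3(N,.036+ZG-.001),rate=0.04,max_force=8); print('low',r,np.round(get_position(),4),np.round(get_force(),1),round(get_grip_width(),3))
    return r
def release():
    p=get_position(); gripper_to(0.56); move_linear([p[0],p[1],.14],rate=0.15)
E
python3 - <<'E'
from h import *
pickplace([.614,.1225],.180,-1)
print(nest(-1)); lower(-1)
E
```

```text
down False
w 0.364 0.36 dF [-0.4  1.6 -9.1]
w at nest 0.364 [ 0.5771 -0.2589  0.09  ] 55.9917
side [0.453  0.2788 0.0362] -0.1 [34. 80.] 0.96
side [ 0.5749 -0.244   0.1151] 0.129 [57. 79.] 0.8
side [0.5742 0.3848 0.0362] 0.373 [33. 80.] 0.76
side [ 0.3658 -0.0067  0.0236] 1.412 [ 38. 127.] 0.59
side [ 0.5688 -0.1967  0.0387] 1.111 [241. 243.] 0.56
top [0.5729 0.3838 0.038 ] 0.36 [30. 78.] 0.84
top [0.4526 0.2789 0.038 ] -0.078 [32. 79.] 0.8
top [ 0.574  -0.2533  0.117 ] 0.181 [37. 78.] 0.67
top [ 0.3635 -0.0084  0.0253] 1.411 [ 41. 129.] 0.58
[ 0.5769446  -0.25983588]
low True [ 0.5768 -0.2597  0.0432] [-0.9 -0.1  4. ] 0.364
```

Stopped at z=0.0432 against 0.042 expected, and a lug would have stopped it about 10 mm higher, so it is seated. On to the next.

```bash
python3 - <<'E'
from h import *
release(); look()
d=snap('side'); print([(np.round(c2w(d,r['xyz']),4),round(r['confidence'],2)) for r in landmark_of('side','module1')])
cv2.imwrite('pics/side7.png',cv2.convertScaleAbs(cv2.resize(cv2.cvtColor(d['pixels'],cv2.COLOR_RGB2BGR)[100:220,180:340],(640,480)),alpha=1.5))
E
```

```text
top [0.4523 0.2792 0.0382] -0.079 [33. 80.] 0.77
top [ 0.5751 -0.2578  0.0708] 0.142 [34. 81.] 0.75
top [0.5739 0.3844 0.0385] 0.364 [32. 79.] 0.54
side [0.574  0.3853 0.0362] 0.369 [32. 80.] 0.69
side [ 0.5753 -0.2583  0.0687] 0.108 [36. 79.] 0.66
side [0.4533 0.2788 0.0361] -0.085 [34. 80.] 0.56
60.425
[(array([ 0.5741, -0.2554,  0.0551]), 0.92), (array([0.4563, 0.2777, 0.0175]), 0.82), (array([0.5706, 0.3874, 0.016 ]), 0.61)]
```

View pics/side7.png

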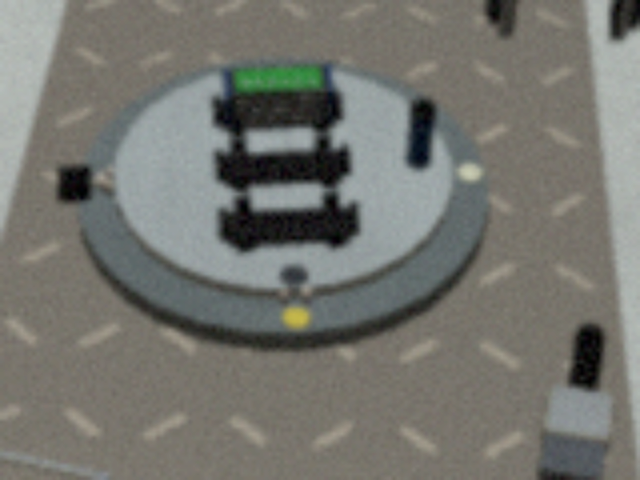

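The module sits in the far nest at crop (280,80) with green up, and its top height is right (0.068). The index pin at (100,180) sits at the rim nubs. Now the other two.

```bash
python3 - <<'E'
from h import *
for c,y,k in(([.4528,.279],-.082,0),([.5738,.3848],.365,1)):
    print('width before',k); pickplace(c,y,k)
    if get_grip_width()<.3: print('LOST'); break
    r=lower(k)
    if get_position()[2]>.047: print('HIGH'); break
    release()
else: look()
d=snap('side')
cv2.imwrite('pics/side8.png',cv2.convertScaleAbs(cv2.resize(cv2.cvtColor(d['pixels'],cv2.COLOR_RGB2BGR)[100:220,180:340],(640,480)),alpha=1.5))
E
```

```text
width before 0
down False
w 0.362 0.36 dF [ 1.7  0.5 -7.3]
w at nest 0.367 [ 0.5685 -0.1978  0.09  ] 66.8667
side [0.5742 0.3849 0.0363] 0.366 [33. 80.] 0.88
side [ 0.5669 -0.1935  0.1153] 0.134 [28. 76.] 0.71
top [0.5728 0.3846 0.038 ] 0.358 [32. 79.] 0.85
top [ 0.5654 -0.1929  0.1174] 0.184 [28. 77.] 0.6
low True [ 0.5682 -0.1983  0.043 ] [-1.6  0.9  5.2] 0.363
width before 1
down False
w 0.361 0.364 dF [-0.5 -0.2 -8. ]
w at nest 0.364 [ 0.5603 -0.1363  0.09  ] 76.5833
side [ 0.5572 -0.1157  0.1153] 0.148 [72. 79.] 0.75
side [ 0.569  -0.1893  0.069 ] -1.483 [ 79. 162.] 0.7
top [0.7307 0.2289 0.0829] 0.944 [14. 15.] 0.7
top [ 0.5313 -0.1346  0.1176] 0.112 [24. 25.] 0.6
low True [ 0.56   -0.1369  0.0433] [-0.5  0.4  4. ] 0.362
top [ 0.4552 -0.0461  0.782 ] 0.194 [ 3. 21.] 0.67
top [ 0.5362 -0.1913  0.0401] -0.174 [241. 306.] 0.6
top [ 0.5748 -0.257   0.0703] 0.1 [33. 81.] 0.57
side [ 0.5746 -0.258   0.069 ] 0.169 [35. 76.] 0.89
side [ 0.56   -0.1353  0.0687] 0.185 [36. 79.] 0.77
80.8667
```

View pics/side8.png

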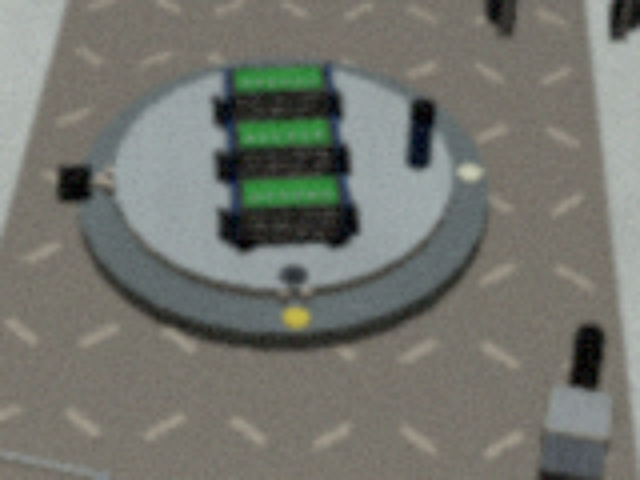

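All three are in, with green tops at crop (278,78), (285,133) and (290,192). I'll check the middle module's height, then turn the table.

```bash
python3 - <<'E'
from h import *
def tops(d,th):
    P,u,v=pix2w(d); ph=PHI-th
    for k in(-1,0,1):
        R2=np.array([[np.cos(ph),-np.sin(ph)],[np.sin(ph),np.cos(ph)]])
        L=(P[:,:2]-NC)@R2-np.array([0,k*.062]); m=(abs(L[:,0])<.033)&(abs(L[:,1])<.012)
        px=d['pixels'][v[m],u[m]].astype(int)
        print(k,m.sum(),'z med/std',P[m,2].mean().round(4),P[m,2].std().round(4),'green frac',((px[:,1]>px[:,0]+20)).mean().round(2))
tops(snap('side'),0)
turn(0,np.pi/2)
movep([0.42,0.15,0.3],rot(jaw(0,[0.42,0.15,0.3])))
for c in('top','side'):
    d=snap(c); tops(d,np.pi/2)
    for r in landmark_of(c,'post')[:1]:
        p=c2w(d,r['xyz']); a=np.arctan2(p[1]-AX[1],p[0]-AX[0]); print(c,p.round(4),'theta',(np.pi+PHI-a).round(3))
    im=cv2.cvtColor(d['pixels'],cv2.COLOR_RGB2BGR)
    im=im[100:220,180:340] if c=='side' else im[130:250,260:420]
    cv2.imwrite(f'pics/{c}9.png',cv2.convertScaleAbs(cv2.resize(im,(640,480)),alpha=1.5))
print(get_clock())
E
```

```text
-1 115 z med/std 0.0677 0.0019 green frac 0.97
0 129 z med/std 0.0679 0.0012 green frac 0.96
1 148 z med/std 0.0681 0.0012 green frac 0.95
post width 0.20027895236956023
0.12 [-0.7 -0.5  7.3]
0.24 [-0.5 -1.8  5.5]
0.36 [-1.  -1.2  6.1]
0.48 [-1.9 -1.2  6.3]
0.6 [-1.8 -0.8  7.2]
0.72 [-1.1 -1.5  7.3]
0.85 [-1.  -1.9  8.2]
0.97 [-1.2  0.   8.6]
1.09 [-1.2 -0.8  8.9]
1.21 [-1.6 -1.1  9.2]
1.33 [-1.3  0.4 10.6]
1.45 [-1.3 -0.6 11.1]
1.57 [0.2 0.5 7.5]
-1 196 z med/std 0.0678 0.0026 green frac 0.99
0 192 z med/std 0.0681 0.0024 green frac 0.96
1 191 z med/std 0.068 0.0026 green frac 0.97
top [ 0.5564 -0.1011  0.0851] theta 1.584
-1 125 z med/std 0.068 0.0011 green frac 0.99
0 129 z med/std 0.0679 0.0013 green frac 0.98
1 130 z med/std 0.0681 0.0012 green frac 0.98
side [ 0.5561 -0.1017  0.0828] theta 1.579
91.65
```

View pics/side9.png

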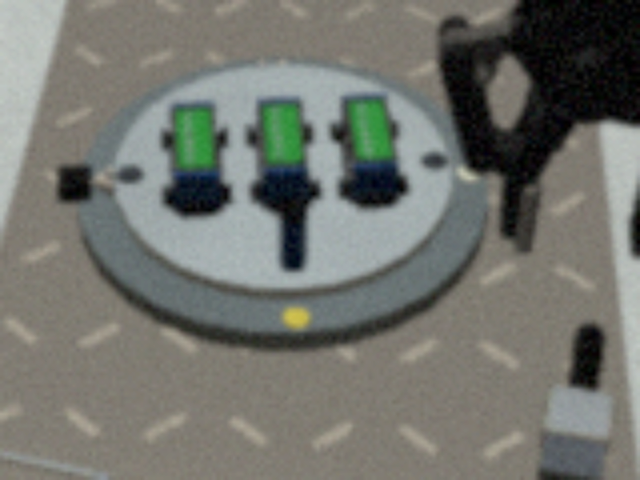

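View pics/top9.png

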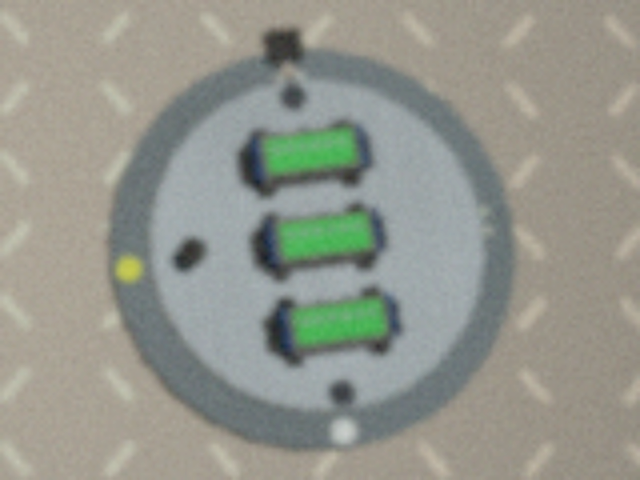

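The post points at the yellow dot. All three modules sit green side up between their lugs, and the pin is at the rim nubs. The arm is clear of everything, so I'm handing the job in.

```bash
python3 - <<'E'
from h import *
pause(0.5); finish_job()
E
```

```text
the job is handed in; nothing more can be done
```

The job is done and handed in. I turned the table to the loading stop, rolled all three modules green side up and seated each in its own nest. I then turned the table clockwise to the yellow-dot stop. My last clock reading was 91.7 s, taken just before hand-in.

**Last checks:**
- **Table angle:** the two cameras put it at 1.579 and 1.584 rad (1.571 wanted). Both are within the click stop's 0.03 rad.
- **Modules:** all three tops are at 0.068 m, which is fully seated, and 96–99 % of each top face reads green in both cameras.
- **Arm:** it was clear of everything.

**Failures and gaps:**
- My first two pushes on one module, straight ahead, did not tip it and left it where it was. Following the arc of the roll with the fingertip fixed that.
- With the arm in view, the networks gave a few false outlines and missed the middle module, so I checked it directly from the depth image.
- I did not feel the click as such. I inferred it from the angle and from the pin sitting at the rim nubs in the pictures.
- I did not measure again whether the other bench items had stayed put. None looked moved in the views I had.

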